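Make up three vials and hold the inspection lamp over them

TASK

Set vials from the bench upright into the black tray, beside the one already standing there, until exactly three stand in it, and leave the spare vials and the other glassware and boxes where they are. Then draw the inspection lamp out of its slanted holder, turn it level with its violet window facing straight down, and hold it still with the window over the middle of the tray, about a hand's breadth above the vial caps. Finish while still holding the lamp up there: do not put it down or let go.

Things in the scene. Friction and masses are not known exactly. Their poses are not given: they have to be found in the camera images.
- tray: black shallow inspection tray, fixed, open on top: outside 160 mm (its x) by 140 mm (its y), 18 mm tall; walls and floor 4 mm thick. Origin at the centre of its underside, z up. At the start one vial already stands in it, in the -x half.
- holder: blue sleeve on a grey foot 140 x 90 mm, all fixed to the bench. Origin at bench level near mid-foot, z up. The sleeve leans 45 deg towards its +x (away from the robot) and takes the last 60 mm of the lamp's handle with 1.5 mm play each side. Centre of its mouth: (-5, 0, 75) mm. The lamp comes out along its own length, up and towards +x.
- lamp: stick lamp, red switch on +z, 160 g. Black handle x -90 to +30 mm, 30 wide (y), 24 thick (z); white head x +30 to +120, 40 wide, 26 thick, violet window on its -z face. Origin: on the centre line, bare handle 30 mm from sleeve mouth and head: grip here across y. x to the head, z away from the window. Starts leaning 45 deg in the holder, head up and away, window below, origin 97 mm high.
- lamp_window (a point): middle of the lamp's violet window, at (77.5, 0, -13) mm in the lamp's frame
- beaker: empty glass beaker standing on the bench, 68 mm across, 90 mm tall; origin at the centre of its underside. To be left alone.
- flask: conical glass flask standing on the bench, 84 mm across at the foot, 130 mm tall; origin at the centre of its underside. To be left alone.
- tip_box: pink box with white lid standing on the bench, 85 x 120 mm, 58 mm tall; origin at the centre of its underside. To be left alone.
- vial_1: amber glass sample vial with white screw cap, one of five alike: a round cylinder 28 mm in diameter, 62 mm tall, about 35 g. Origin at the centre of its underside, z up its axis. At the start it stands in the tray.
- vial_2: amber glass sample vial with white screw cap, one of five alike: a round cylinder 28 mm in diameter, 62 mm tall, about 35 g. Origin at the centre of its underside, z up its axis. At the start it stands on the bench.
- vial_3: amber glass sample vial with white screw cap, one of five alike: a round cylinder 28 mm in diameter, 62 mm tall, about 35 g. Origin at the centre of its underside, z up its axis. At the start it stands on the bench.
- vial_4: amber glass sample vial with white screw cap, one of five alike: a round cylinder 28 mm in diameter, 62 mm tall, about 35 g. Origin at the centre of its underside, z up its axis. At the start it stands on the bench.
- vial_5: amber glass sample vial with white screw cap, one of five alike: a round cylinder 28 mm in diameter, 62 mm tall, about 35 g. Origin at the centre of its underside, z up its axis. At the start it stands on the bench.
Things that resemble listed ones, but are neither listed nor needed, are in the scene too. Leave any yellow look-alike of the holder alone. What is shaped like the vial_5 but green is not meant.

How it is judged:
On the way, in this order (a step that is already met when the one before it is completed fails the run):
1. exactly three vials stand upright in the tray, let go, the spare two where they were, the lamp still in its holder (x of vial_1 in the frame of tray between -0.066 and 0.066 m and y of vial_1 in the frame of tray between -0.056 and 0.056 m and z of vial_1 in the frame of tray between -0.003 and 0.012 m and ((x of vial_2 in the frame of tray between -0.066 and 0.066 m and y of vial_2 in the frame of tray between -0.056 and 0.056 m and z of vial_2 in the frame of tray between -0.003 and 0.012 m) or distance of vial_2 from where it was at the start of the episode below 0.04 m) and ((x of vial_3 in the frame of tray between -0.066 and 0.066 m and y of vial_3 in the frame of tray between -0.056 and 0.056 m and z of vial_3 in the frame of tray between -0.003 and 0.012 m) or distance of vial_3 from where it was at the start of the episode below 0.04 m) and ((x of vial_4 in the frame of tray between -0.066 and 0.066 m and y of vial_4 in the frame of tray between -0.056 and 0.056 m and z of vial_4 in the frame of tray between -0.003 and 0.012 m) or distance of vial_4 from where it was at the start of the episode below 0.04 m) and ((x of vial_5 in the frame of tray between -0.066 and 0.066 m and y of vial_5 in the frame of tray between -0.056 and 0.056 m and z of vial_5 in the frame of tray between -0.003 and 0.012 m) or distance of vial_5 from where it was at the start of the episode below 0.04 m) and ((distance of each of vial_2, vial_3 from where it was at the start of the episode above 0.04 m and distance of each of vial_4, vial_5 from where it was at the start of the episode below 0.04 m) or (distance of each of vial_2, vial_4 from where it was at the start of the episode above 0.04 m and distance of each of vial_3, vial_5 from where it was at the start of the episode below 0.04 m) or (distance of each of vial_2, vial_5 from where it was at the start of the episode above 0.04 m and distance of each of vial_3, vial_4 from where it was at the start of the episode below 0.04 m) or (distance of each of vial_2, vial_5 from where it was at the start of the episode below 0.04 m and distance of each of vial_3, vial_4 from where it was at the start of the episode above 0.04 m) or (distance of each of vial_2, vial_4 from where it was at the start of the episode below 0.04 m and distance of each of vial_3, vial_5 from where it was at the start of the episode above 0.04 m) or (distance of each of vial_2, vial_3 from where it was at the start of the episode below 0.04 m and distance of each of vial_4, vial_5 from where it was at the start of the episode above 0.04 m)) and angle between each of vial_1, vial_2, vial_3, vial_4, vial_5's own z axis and vertical below 0.15 rad and linear speed of each of vial_1, vial_2, vial_3, vial_4, vial_5 below 0.03 m/s and contact force between each of vial_1, vial_2, vial_3, vial_4, vial_5 and the fingers below 0.1 N and distance of lamp from where it was at the start of the episode below 0.03 m), for 0.2 s.
2. the lamp is drawn clear of its holder (contact force between lamp and holder below 0.1 N and contact force between lamp and the fingers above 0.5 N and distance of lamp from where it was at the start of the episode above 0.06 m), for 0.1 s.
At the end, for the whole second after the job is handed in: Exactly three vials upright (0.15 rad) in the tray, untouched; spares within 40 mm of their start; lamp held still by the fingers alone, level, window down (z within 0.18 rad of vertical), window within 40 mm sideways of the tray centre and 105 to 225 mm above the bench (x of vial_1 in the frame of tray between -0.066 and 0.066 m and y of vial_1 in the frame of tray between -0.056 and 0.056 m and z of vial_1 in the frame of tray between -0.003 and 0.012 m and ((x of vial_2 in the frame of tray between -0.066 and 0.066 m and y of vial_2 in the frame of tray between -0.056 and 0.056 m and z of vial_2 in the frame of tray between -0.003 and 0.012 m) or distance of vial_2 from where it was at the start of the episode below 0.04 m) and ((x of vial_3 in the frame of tray between -0.066 and 0.066 m and y of vial_3 in the frame of tray between -0.056 and 0.056 m and z of vial_3 in the frame of tray between -0.003 and 0.012 m) or distance of vial_3 from where it was at the start of the episode below 0.04 m) and ((x of vial_4 in the frame of tray between -0.066 and 0.066 m and y of vial_4 in the frame of tray between -0.056 and 0.056 m and z of vial_4 in the frame of tray between -0.003 and 0.012 m) or distance of vial_4 from where it was at the start of the episode below 0.04 m) and ((x of vial_5 in the frame of tray between -0.066 and 0.066 m and y of vial_5 in the frame of tray between -0.056 and 0.056 m and z of vial_5 in the frame of tray between -0.003 and 0.012 m) or distance of vial_5 from where it was at the start of the episode below 0.04 m) and ((distance of each of vial_2, vial_3 from where it was at the start of the episode above 0.04 m and distance of each of vial_4, vial_5 from where it was at the start of the episode below 0.04 m) or (distance of each of vial_2, vial_4 from where it was at the start of the episode above 0.04 m and distance of each of vial_3, vial_5 from where it was at the start of the episode below 0.04 m) or (distance of each of vial_2, vial_5 from where it was at the start of the episode above 0.04 m and distance of each of vial_3, vial_4 from where it was at the start of the episode below 0.04 m) or (distance of each of vial_2, vial_5 from where it was at the start of the episode below 0.04 m and distance of each of vial_3, vial_4 from where it was at the start of the episode above 0.04 m) or (distance of each of vial_2, vial_4 from where it was at the start of the episode below 0.04 m and distance of each of vial_3, vial_5 from where it was at the start of the episode above 0.04 m) or (distance of each of vial_2, vial_3 from where it was at the start of the episode below 0.04 m and distance of each of vial_4, vial_5 from where it was at the start of the episode above 0.04 m)) and angle between each of vial_1, vial_2, vial_3, vial_4, vial_5's own z axis and vertical below 0.15 rad and linear speed of each of vial_1, vial_2, vial_3, vial_4, vial_5, lamp below 0.03 m/s and contact force between each of vial_1, vial_2, vial_3, vial_4, vial_5 and the fingers below 0.1 N and contact force between lamp and holder below 0.1 N and contact force between lamp and tray below 0.1 N and contact force between lamp and beaker below 0.1 N and contact force between lamp and flask below 0.1 N and contact force between lamp and tip_box below 0.1 N and contact force between lamp and vial_1 below 0.1 N and contact force between lamp and vial_2 below 0.1 N and contact force between lamp and vial_3 below 0.1 N and contact force between lamp and vial_4 below 0.1 N and contact force between lamp and vial_5 below 0.1 N and angle between lamp's own z axis and vertical below 0.18 rad and horizontal distance between lamp_window and tray below 0.04 m and height (world z) of lamp_window between 0.105 and 0.225 m and contact force between lamp and the fingers above 0.5 N and angular speed of lamp below 0.2 rad/s); the arm keeps its last pose, push and grip.
It fails at once if a vial is tipped over (angle between any of vial_1, vial_2, vial_3, vial_4, vial_5's own z axis and vertical above 0.6 rad).
It fails at once if the beaker, flask or pink box is pushed away or tipped (distance of any of beaker, flask, tip_box from where it was at the start of the episode above 0.03 m or angle between any of beaker, flask, tip_box's own z axis and vertical above 0.3 rad).
It also fails if it takes over 67 s, if anything falls off the work surface, if the arm or the gripper's body presses on something with over 40 N, if the wrist force passes 120 N, or if a joint passes its speed limit or range.

ROBOT

A 6-joint arm with a two-finger parallel gripper is mounted at the origin on the work surface. World frame = base frame: x ahead of the robot, y to its left, z up, the work surface at z = 0. Lengths are in m, angles in rad, forces in N, time in s.
With the tool pointing down it reaches from about 0.35 to 0.8 m from the base axis. Payload 7.3 kg.
Tool frame: the origin (TCP) lies at the very end of the fingers, on their centre line; the grasp point (between the pads) lies 19 mm behind it (robot.grip_depth is the distance from the TCP to the grasp point, in m); z points along the fingers, y is the line along which they close (so a half turn about z gives the same grasp; the last joint's range is limited). The gripper opens to 85 mm and grips with 20 to 120 N. Pads are 22 mm wide; open, the fingers measure 114 mm over their backs; the gripper's body (76 mm by 85 mm) begins 54 mm behind the grasp point. The pads swing forward as they close: fully open they stand 13 mm farther back than shut.
Start: joints at [-1.325, 0.342, 1.524, -0, 1.275, -0.146], TCP at [0.2, -0.485, 0.231] pointing down, gripper open.
Joint ranges: [-2.53, 2.53], [-0.77, 2.02], [0.04, 2.7], [-1, 4.14], [0.28, 2.66], [-3.11, 3.11]. Speed limits (rad/s): [2.57, 2.57, 3.14, 3.14, 3.14, 3.14].

INTERFACE

Orientations are given as a unit quaternion [w, x, y, z].
In Python, from plant import state, eyes, close_job, robot gives the robot as it stands.
- The arm moves only by the tool move_arm, never from a script. Its argument "steps" is a list of rows, each an object with "travel": the shift along the tool's x, y, z in units of 0.025 m (1.0 is 0.025 m), a list of three; "dr": the turn, a rotation vector about the tool's x, y, z in units of 0.1 rad (1.0 is 0.1 rad), a list of three. A call has 1 to 12 rows; each row shifts and turns the commanded pose from where the row before left it, along the tool's axes as they then stand; what a row does not reach is not made up. A row lasts 1/12 s, in which the tool goes at most 41.7 mm and 7.16 degrees, less where a joint would pass 70% of its speed; a pose out of reach is approached as far as the arm can. A call with a number of a shift or a turn outside -1 to 1 is refused whole. A call with a gripper value outside its range is refused whole. "hand" is the finger opening in mm, from 0 to 85.4, set as the call begins (left out, the last holds). The fingers move at their own pace and stop on an object; "grip_force" is the grip in N (left out, the last holds). Time passes only in rows, so rows that do not move let the fingers close. It gives the time, the measured TCP pose, the force, the opening and the grip force at its end, in the units of the state.
- state(): the state, without advancing time (a new reading comes with each control period).
- eyes.get_image(name): name is "scene" or "top"; returns (picture, depth): 384x512x3 uint8, red, green, blue; 384x512 float32, m along the optical axis (not along the pixel's ray), 0 where there is no reading.
- eyes.camera_model(name): a dict with "fx", "fy", "cx", "cy" (pixels), "dist" ([k1, k2, p1, p2, k3] as OpenCV has them; the pictures are not rectified), "R" (3x3) and "t" (3): a world point X has camera coordinates R X + t. Camera axes: x right, y down, z forward; pixel columns grow to the right and rows downward; lengths in m; the calibration is good to about 2 mm. A picture is of the moment at which its call begins. camera_model takes no time and is no camera call.
- close_job(): hands the job in; it is judged then, once.
The state is a dict: "t": time; "qpos": joint angles; "joint_vel": joint speeds; "joint_torque": joint torques, N m; "ee_pos": TCP position; "tcp_rot": TCP orientation; "force": force on the tool from outside, world axes, zero at the start; "moment": the same for the moment, N m; "width": finger opening in m; "grip_force": force on a finger pad.
Only numpy, scipy, OpenCV 4.12 (cv2) and the standard library are available. Lean on these libraries where they do the work, as an engineer would, in place of code of your own. Each camera call takes 0.05 s, during which the arm holds its last target. There are 200 camera calls.

## Working session

There is one attempt and no reset: what is moved stays moved. The work goes in short steps, Python scripts to look and compute and a tool call to move; the robot and the scene stay as the last step left them, time stands still between calls to the robot, and variables do not carry over. Pictures are saved under pics/ and viewed, at most 10 in all, crops included, and the job is handed in when it is done.

Besides the shell and the picture viewer there is one more tool, called after "Call:" by a JSON object that holds its "name" and its "arguments". move_arm: Moves the arm, as the interface text tells. Shifts and turns lie within -1 to 1; 1 stands for 0.025 m of shift or 0.1 rad of turn. Its arguments: {"type":"object","properties":{"steps":{"type":"array"},"hand":{"type":"number"},"grip_force":{"type":"number"}},"required":["steps"]}

```bash
mkdir -p pics; python3 - <<'E'
from plant import state,eyes
import cv2,numpy as np
for n in("scene","top"):
    p,d=eyes.get_image(n); cv2.imwrite(f"pics/{n}0.png",cv2.cvtColor(p,cv2.COLOR_RGB2BGR)); np.savez(f"{n}0.npz",p=p,d=d)
    m=eyes.camera_model(n); print(n,{k:np.round(v,3).tolist() for k,v in m.items()})
print(state())
E
```

```text
scene {'fx': 356.725, 'fy': 356.725, 'cx': 249.001, 'cy': 192.915, 'dist': [-0.113, 0.0, 0.0, 0.0, 0.0], 'R': [[0.014, 1.0, -0.011], [0.58, -0.017, -0.814], [-0.814, 0.005, -0.58]], 't': [0.114, -0.247, 1.332]}
top {'fx': 364.638, 'fy': 364.638, 'cx': 256.741, 'cy': 194.263, 'dist': [-0.097, 0.0, 0.0, 0.0, 0.0], 'R': [[-0.026, -1.0, -0.018], [-0.999, 0.026, -0.036], [0.037, 0.017, -0.999]], 't': [-0.102, 0.55, 1.013]}
{'t': 0.1, 'qpos': array([-1.32497632e+00,  3.42642891e-01,  1.52493025e+00,  1.29869935e-05,
        1.27542580e+00, -1.46014892e-01]), 'joint_vel': array([-0.00215597, -0.00083098, -0.00354595, -0.00064395, -0.0010613 ,
       -0.00079085]), 'joint_torque': array([ 1.85922268e-03, -4.34447944e+01, -2.46490628e+01, -1.94173390e-04,
        4.70628147e-03, -9.20512520e-06]), 'ee_pos': array([ 0.20041585, -0.48484165,  0.23069768]), 'tcp_rot': array([-7.02574660e-04,  9.80869612e-01,  1.94664608e-01, -2.88707014e-05]), 'force': array([-1.3880285 ,  0.02178252, -0.2962342 ]), 'moment': array([ 0.03928449,  0.03211297, -0.00108422]), 'grip_force': 0.0, 'width': 0.08525575367465377}
```

View pics/scene0.png

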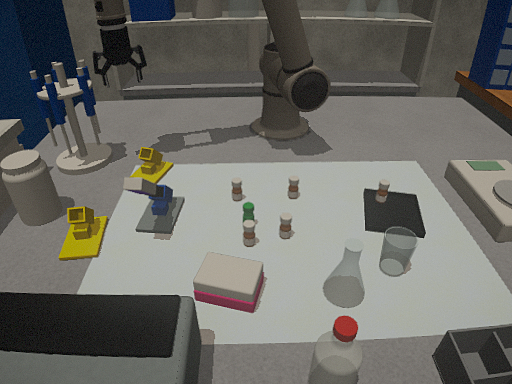

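View pics/top0.png

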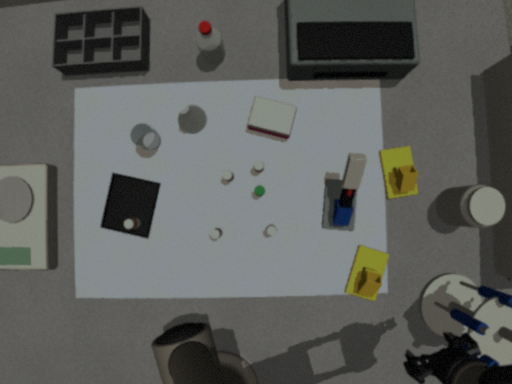

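The scene view shows four amber vials at (236,189), (293,187), (285,225), (249,233). The green look-alike is at (248,213), and the tray with its vial at (390,210)/(383,191). The lamp is in the blue holder at (155,200), with yellow look-alikes at (150,160) and (83,230). In the top view the vials are at (215,234), (270,230), (227,176), (258,167), green at (259,190), the tray at (130,205), the lamp at (348,190), and the yellow ones at (402,172) and (368,280).

Next I measure by triangulation and depth, and check with a close crop.

```bash
cat > h.py <<'E'
import numpy as np,cv2
from plant import eyes
def cam(n):
    m=eyes.camera_model(n); K=np.array([[m['fx'],0,m['cx']],[0,m['fy'],m['cy']],[0,0,1]])
    return K,np.array(m['dist']),np.array(m['R']),np.array(m['t'])
def und(n,uv):
    K,D,R,t=cam(n); return cv2.undistortPoints(np.float64(uv).reshape(-1,1,2),K,D)[:,0]
def tri(us,ut):
    P=[np.c_[cam(n)[2],cam(n)[3]] for n in("scene","top")]
    X=cv2.triangulatePoints(P[0],P[1],und("scene",us).T,und("top",ut).T); return (X[:3]/X[3]).T
def cloud(n,d):
    K,D,R,t=cam(n); h,w=d.shape; v,u=np.mgrid[:h,:w]
    a=und(n,np.c_[u.ravel(),v.ravel()]); c=np.c_[a,np.ones(len(a))]*d.reshape(-1,1)
    return ((c-t)@R).reshape(h,w,3)
def proj(n,X):
    K,D,R,t=cam(n); return cv2.projectPoints(np.float64(X).reshape(-1,1,3),cv2.Rodrigues(R)[0],t,K,D)[0][:,0]
E
python3 - <<'E'
from h import *
C={}
for n in("scene","top"):
    z=np.load(n+"0.npz"); C[n]=(z['p'],cloud(n,z['d']))
# caps by height: blobs in top cloud z 0.04-0.09, and scene
p,c=C["top"]; 
for n in C:
    p,c=C[n]; z=c[...,2]
    print(n,"bench z",np.median(z[(abs(c[...,0]-.45)<.03)&(abs(c[...,1])<.3)]))
    m=((z>.045)&(z<.085)&(c[...,0]>.2)&(c[...,0]<.75)&(abs(c[...,1])<.5)).astype(np.uint8)
    k,L,S,ce=cv2.connectedComponentsWithStats(m)
    for i in range(1,k):
        if S[i,4]<8: continue
        q=c[L==i]; zz=q[:,2]; top=q[zz>np.percentile(zz,60)]
        print(n,np.round(ce[i],1),S[i,4],np.round(top.mean(0),4),np.round((q.min(0)+q.max(0))/2,4),np.median(p[L==i],axis=0))
# tray: dark pixels in top
p,c=C["top"]; m=(p.max(2)<45)&(c[...,1]>.15)&(c[...,1]<.5)&(c[...,0]>.25)&(c[...,0]<.65)&(c[...,2]<.03)
k,L,S,ce=cv2.connectedComponentsWithStats(m.astype(np.uint8)); i=1+S[1:,4].argmax()
pts=c[L==i]; print("tray z",np.percentile(pts[:,2],[2,25,50,75,98]),S[i]); print(cv2.minAreaRect(np.float32(pts[:,:2])))
ims=[]
for n,(u,v,w,h) in dict(scene=(100,140,220,120),top=(200,140,180,110)).items():
    a=cv2.cvtColor(C[n][0],cv2.COLOR_RGB2BGR)[v:v+h,u:u+w]; ims.append(cv2.resize(a,(520,290),interpolation=cv2.INTER_CUBIC))
cv2.imwrite("pics/crop.png",np.vstack(ims))
E
```

```text
scene bench z 0.002937677253610542
scene [148.8 154.8] 226 [ 0.3102 -0.4177  0.0735] [ 0.3045 -0.4133  0.0649] [92. 77. 28.]
scene [481.4 194.5] 1104 [0.5209 0.4866 0.0615] [0.5037 0.4834 0.0553] [162. 156. 143.]
scene [293.1 179.8] 96 [ 0.4449 -0.0039  0.0638] [ 0.4446 -0.0038  0.0552] [151.5 146.  132.5]
scene [236.6 181.9] 95 [ 0.4496 -0.1526  0.064 ] [ 0.4506 -0.1526  0.056 ] [151. 144. 136.]
scene [383.7 185. ] 109 [0.4778 0.2287 0.0663] [0.4783 0.2296 0.0567] [106. 103.  95.]
scene [162.2 193.6] 186 [ 0.5152 -0.3333  0.0765] [ 0.5017 -0.3456  0.065 ] [47. 54. 67.]
scene [248.2 207.1] 117 [ 0.5589 -0.1226  0.0638] [ 0.5595 -0.1227  0.0552] [ 61. 121.  65.]
scene [ 86.2 218. ] 29 [ 0.5999 -0.4992  0.07  ] [ 0.5991 -0.4988  0.0623] [85. 72. 25.]
scene [285.3 217.8] 126 [ 0.6007 -0.0401  0.0638] [ 0.6015 -0.0391  0.056 ] [165.5 162.  148.5]
scene [248.8 225.2] 119 [ 0.6237 -0.1232  0.0639] [ 0.6242 -0.1224  0.0564] [162. 155. 142.]
scene [400.9 238.1] 397 [0.6912 0.1953 0.0789] [0.6995 0.1868 0.0651] [126. 130. 124.]
scene [395.8 253.7] 428 [0.7335 0.1708 0.0775] [0.7207 0.1796 0.0
[... 877 characters left out ...]
0.1224  0.0649] [ 0.5556 -0.122   0.0609] [ 42. 100.  51.]
top [342.1 214.5] 322 [ 0.4977 -0.3437  0.0795] [ 0.493 -0.345  0.065] [13. 35. 75.]
top [129.3 223. ] 94 [0.478  0.2294 0.0688] [0.4759 0.2294 0.0591] [121.  127.  116.5]
top [270.9 230.5] 79 [ 0.4478 -0.1521  0.065 ] [ 0.4486 -0.151   0.0629] [132. 139. 130.]
top [214.5 233.8] 84 [ 0.4429 -0.0008  0.065 ] [ 0.4429 -0.002   0.0583] [132.  138.  128.5]
top [369.8 283.6] 396 [ 0.3051 -0.4133  0.0759] [ 0.2985 -0.4123  0.065 ] [118.  98.  29.]
tray z [0.0017809  0.00443487 0.00583835 0.0074803  0.02027276] [ 102  174   58   63 2421]
((0.5267057418823242, 0.24451687932014465), (0.1385474056005478, 0.15550532937049866), 75.6650161743164)
```

View pics/crop.png

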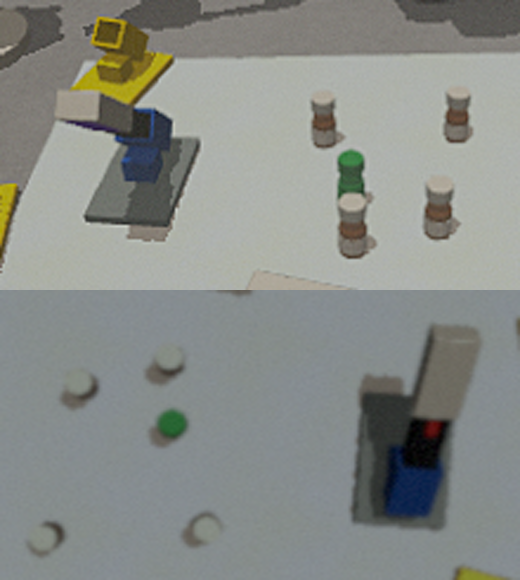

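The crop shows white-capped amber vials, the green look-alike between them, and the lamp (white head, red switch) in the blue holder. The yellow holders stand apart and are empty.

I choose vial A at about (0.4435,-0.002) and vial B at about (0.600,-0.038). Cap tops measure about 0.064 against 0.062 expected. The tray centre is about (0.527,0.2445), with its x axis at about -14°.

Call:
{"name": "move_arm", "arguments": {"steps": [{"travel": [0,0,0],"dr": [0,0,1]},{"travel": [0,0,0],"dr": [0,0,1]},{"travel": [0,0,0],"dr": [0,0,1]},{"travel": [0,0,0],"dr": [0,0,0.93]},{"travel": [0.486,-0.966,0],"dr": [0,0,0]},{"travel": [0.486,-0.966,0],"dr": [0,0,0]},{"travel": [0.486,-0.966,0],"dr": [0,0,0]},{"travel": [0.486,-0.966,0],"dr": [0,0,0]},{"travel": [0.486,-0.966,0],"dr": [0,0,0]},{"travel": [0.486,-0.966,0],"dr": [0,0,0]},{"travel": [0.486,-0.966,0],"dr": [0,0,0]},{"travel": [0.486,-0.966,0],"dr": [0,0,0]}], "hand": 60, "grip_force": 30}}

```text
t: 1.1
ee_pos: [0.2981, -0.2907, 0.2311]
tcp_rot: [-0.0, 1.0, -0.001, -0.0]
force: [0.4, -0.2, -0.9]
width: 0.0598
grip_force: 0.0
```

Call:
{"name": "move_arm", "arguments": {"steps": [{"travel": [0.486,-0.966,0],"dr": [0,0,0]},{"travel": [0.486,-0.966,0],"dr": [0,0,0]},{"travel": [0.486,-0.966,0],"dr": [0,0,0]},{"travel": [0.486,-0.966,0],"dr": [0,0,0]},{"travel": [0.486,-0.966,0],"dr": [0,0,0]},{"travel": [0.486,-0.966,0],"dr": [0,0,0]},{"travel": [0.486,-0.966,0],"dr": [0,0,0]},{"travel": [0.486,-0.966,0],"dr": [0,0,0]},{"travel": [0.486,-0.966,0],"dr": [0,0,0]},{"travel": [0.486,-0.966,0],"dr": [0,0,0]},{"travel": [0,0,0],"dr": [0,0,0]},{"travel": [0,0,0],"dr": [0,0,0]}]}}

```text
t: 2.1
ee_pos: [0.4197, -0.0498, 0.231]
tcp_rot: [0.0, 1.0, 0.001, -0.0]
force: [-0.8, 0.7, 0.3]
width: 0.0602
grip_force: 0.0
```

Call:
{"name": "move_arm", "arguments": {"steps": [{"travel": [0.48,-0.96,0],"dr": [0,0,0]},{"travel": [0.47,-0.96,0],"dr": [0,0,0]},{"travel": [0,0,1],"dr": [0,0,0]},{"travel": [0,0,1],"dr": [0,0,0]},{"travel": [0,0,1],"dr": [0,0,0]},{"travel": [0,0,1],"dr": [0,0,0]},{"travel": [0,0,1],"dr": [0,0,0]},{"travel": [0,0,0.8],"dr": [0,0,0]},{"travel": [0,0,0.8],"dr": [0,0,0]},{"travel": [0,0,0.8],"dr": [0,0,0]},{"travel": [0,0,0.8],"dr": [0,0,0]},{"travel": [0,0,0],"dr": [0,0,0]}]}}

```text
t: 3.1
ee_pos: [0.441, -0.0035, 0.0235]
tcp_rot: [-0.0, 1.0, -0.001, -0.003]
force: [-1.8, -0.6, -0.6]
width: 0.0598
grip_force: 0.0
```

Call:
{"name": "move_arm", "arguments": {"steps": [{"travel": [0,0,0],"dr": [0,0,0]},{"travel": [0,0,0],"dr": [0,0,0]},{"travel": [0,0,0],"dr": [0,0,0]},{"travel": [0,0,0],"dr": [0,0,0]},{"travel": [0,0,0],"dr": [0,0,0]},{"travel": [0,0,0],"dr": [0,0,0]},{"travel": [0,0,0],"dr": [0,0,0]},{"travel": [0,0,0],"dr": [0,0,0]}], "hand": 15}}

```text
t: 3.77
ee_pos: [0.4444, -0.0032, 0.0275]
tcp_rot: [0.0, 1.0, -0.0, 0.001]
force: [-1.8, -2.0, 7.3]
width: 0.0263
grip_force: 29.9
```

Call:
{"name": "move_arm", "arguments": {"steps": [{"travel": [0,0,-0.5],"dr": [0,0,0]},{"travel": [0,0,-1],"dr": [0,0,0]},{"travel": [0,0,-1],"dr": [0,0,0]},{"travel": [0,0,-1],"dr": [0,0,0]},{"travel": [0,0,-0.5],"dr": [0,0,0]},{"travel": [0.2,-0.5,0],"dr": [0,0,0]},{"travel": [0.2,-0.8,0],"dr": [0,0,0]},{"travel": [0.3,-0.9,0],"dr": [0,0,0]},{"travel": [0.3,-0.9,0],"dr": [0,0,0]},{"travel": [0.3,-0.9,0],"dr": [0,0,0]},{"travel": [0.3,-0.9,0],"dr": [0,0,0]},{"travel": [0.3,-0.9,0],"dr": [0,0,0]}]}}

```text
t: 4.77
ee_pos: [0.4914, 0.1434, 0.1267]
tcp_rot: [-0.0, 1.0, -0.001, 0.0]
force: [0.2, -0.3, -1.8]
width: 0.026
grip_force: 29.7
```

Call:
{"name": "move_arm", "arguments": {"steps": [{"travel": [0.3,-0.9,0],"dr": [0,0,0]},{"travel": [0.3,-0.9,0],"dr": [0,0,0]},{"travel": [0.3,-0.9,0],"dr": [0,0,0]},{"travel": [0.3,-0.9,0],"dr": [0,0,0]},{"travel": [0.3,-0.9,0],"dr": [0,0,0]},{"travel": [0.3,-0.7,0],"dr": [0,0,0]},{"travel": [0.26,-0.22,0],"dr": [0,0,0]},{"travel": [0,0,0],"dr": [0,0,0]},{"travel": [0,0,0],"dr": [0,0,0]},{"travel": [0,0,0],"dr": [0,0,0]}]}}

```text
t: 5.6
ee_pos: [0.5423, 0.277, 0.1263]
tcp_rot: [0.0, 1.0, -0.001, -0.0]
force: [0.2, -0.2, 0.8]
width: 0.0257
grip_force: 29.7
```

```bash
python3 - <<'E'
from h import *
from plant import state
s=state();print(s['ee_pos'],s['width'],s['grip_force'])
ims=[]
for n,(u,v,w,h) in dict(scene=(340,130,120,110),top=(60,150,120,110)).items():
    p,d=eyes.get_image(n);np.savez(n+"1.npz",p=p,d=d)
    ims.append(cv2.resize(cv2.cvtColor(p,cv2.COLOR_RGB2BGR)[v:v+h,u:u+w],(400,367),interpolation=cv2.INTER_CUBIC))
cv2.imwrite("pics/c1.png",np.hstack(ims))
E
```

```text
[0.54234096 0.2769648  0.12627028] 0.025669473151797215 29.7311720601283
```

View pics/c1.png

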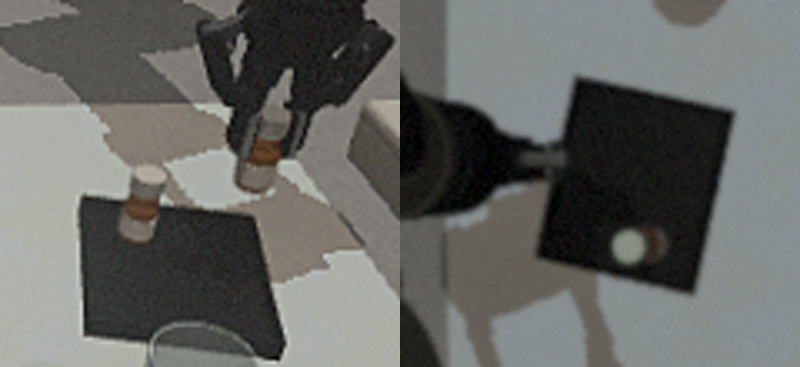

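The vial is held upright (left half, bottom at about scene px (416,185)). The tray corners are clearly visible in the top view at crop (575,77), (735,112), (695,293), (540,257).

```bash
python3 - <<'E'
from h import *
def onplane(n,uv,z):
    K,D,R,t=cam(n);a=und(n,uv);r=np.c_[a,np.ones(len(a))]@R;o=-R.T@t
    return o+r*((z-o[2])/r[:,2])[:,None]
q=np.array([(575,77),(735,112),(695,293),(540,257)],float)
q=np.c_[(q[:,0]-400)*.3+60,q[:,1]*.3+150]
X=onplane("top",q,.018);print("top corners",X.round(4).tolist(),X.mean(0),np.linalg.norm(np.diff(X,axis=0),axis=1))
q2=np.array([(80,197),(240,208),(282,355),(84,332)],float); q2=np.c_[q2[:,0]*.3+340,q2[:,1]*.3+130]
Y=onplane("scene",q2,.018);print("scene",Y.round(4).tolist(),Y.mean(0),np.linalg.norm(np.diff(Y,axis=0),axis=1))
print(tri(np.c_[383.7,179.5],np.c_[128.5,223.5]))
z=np.load("scene1.npz");c=cloud("scene",z['d'])
p=z['p'].astype(int)
m=np.zeros(p.shape[:2],bool);m[172:190,405:426]=1;m&=(p[...,0]-p[...,2]>35)
print("amber held",m.sum(),np.argwhere(m).mean(0),np.median(c[m],axis=0),c[m].min(0),c[m].max(0)); 
sub=c[150:192,405:430];s=sub[(sub[...,1]>.255)&(sub[...,1]<.30)&(sub[...,0]>.5)];print("minz of held",np.sort(s[:,2])[:60:10], )
print(proj("scene",[[.542,.277,.10]]))
E
```

```text
top corners [[0.6184, 0.2934, 0.018], [0.5844, 0.1539, 0.018], [0.4325, 0.1911, 0.018], [0.4653, 0.3265, 0.018]] [0.525171   0.24121528 0.018     ] [0.1436233  0.156341   0.13926939]
scene [[0.4383, 0.195, 0.018], [0.4578, 0.325, 0.018], [0.6343, 0.2868, 0.018], [0.6042, 0.1518, 0.018]] [0.53367047 0.23963362 0.018     ] [0.13141834 0.18060251 0.13838759]
[[0.47603492 0.22693446 0.07382034]]
amber held 55 [175.52727273 419.12727273] [0.55254161 0.27364454 0.13530599] [ 0.54568412 -0.12493309  0.10450638] [1.22641731 0.2858517  0.57359491]
minz of held [0.09996993 0.10307431 0.10588556 0.10788058 0.11050485 0.1132759 ]
[[414.69227543 185.21361561]]
```

Call:
{"name": "move_arm", "arguments": {"steps": [{"travel": [0,0,0.7],"dr": [0,0,0]},{"travel": [0,0,0.8],"dr": [0,0,0]},{"travel": [0,0,0.8],"dr": [0,0,0]},{"travel": [0,0,0.5],"dr": [0,0,0]},{"travel": [0,0,0.4],"dr": [0,0,0]},{"travel": [0,0,0.3],"dr": [0,0,0]},{"travel": [0,0,0.2],"dr": [0,0,0]},{"travel": [0,0,0.1],"dr": [0,0,0]},{"travel": [0,0,0],"dr": [0,0,0]},{"travel": [0,0,0],"dr": [0,0,0]},{"travel": [0,0,0],"dr": [0,0,0]}]}}

```text
t: 6.62
ee_pos: [0.5433, 0.2777, 0.0319]
tcp_rot: [-0.0, 1.0, -0.001, 0.001]
force: [0.5, -0.1, -0.1]
width: 0.026
grip_force: 29.7
```

Call:
{"name": "move_arm", "arguments": {"steps": [{"travel": [0,0,0.05],"dr": [0,0,0]},{"travel": [0,0,0],"dr": [0,0,0]},{"travel": [0,0,0],"dr": [0,0,0]}]}}

```text
t: 6.87
ee_pos: [0.5434, 0.2778, 0.0315]
tcp_rot: [-0.0, 1.0, -0.001, 0.001]
force: [-1.6, -1.8, 7.6]
width: 0.026
grip_force: 30.3
```

Call:
{"name": "move_arm", "arguments": {"steps": [{"travel": [0,0,0],"dr": [0,0,0]},{"travel": [0,0,0],"dr": [0,0,0]},{"travel": [0,0,0],"dr": [0,0,0]},{"travel": [0,0,0],"dr": [0,0,0]},{"travel": [0,0,-0.4],"dr": [0,0,0]},{"travel": [0,0,-0.8],"dr": [0,0,0]},{"travel": [0,0,-1],"dr": [0,0,0]},{"travel": [0,0,-1],"dr": [0,0,0]},{"travel": [0,0,-0.8],"dr": [0,0,0]}], "hand": 42}}

```text
t: 7.62
ee_pos: [0.5433, 0.2778, 0.1326]
tcp_rot: [-0.0, 1.0, -0.001, 0.001]
force: [0.4, -0.3, 0.3]
width: 0.0422
grip_force: 0.0
```

Call:
{"name": "move_arm", "arguments": {"steps": [{"travel": [0.16,0.9,0],"dr": [0,0,0]},{"travel": [0.16,0.9,0],"dr": [0,0,0]},{"travel": [0.16,0.9,0],"dr": [0,0,0]},{"travel": [0.16,0.9,0],"dr": [0,0,0]},{"travel": [0.16,0.9,0],"dr": [0,0,0]},{"travel": [0.16,0.9,0],"dr": [0,0,0]},{"travel": [0.16,0.9,0],"dr": [0,0,0]},{"travel": [0.16,0.9,0],"dr": [0,0,0]},{"travel": [0.16,0.9,0],"dr": [0,0,0]},{"travel": [0.16,0.9,0],"dr": [0,0,0]},{"travel": [0.16,0.9,0],"dr": [0,0,0]},{"travel": [0.16,0.9,0],"dr": [0,0,0]}], "hand": 56}}

```text
t: 8.62
ee_pos: [0.5907, 0.0064, 0.1308]
tcp_rot: [0.0, 1.0, -0.001, 0.0]
force: [0.3, -0.1, -0.4]
width: 0.0563
grip_force: 0.0
```

Call:
{"name": "move_arm", "arguments": {"steps": [{"travel": [0.2,0.9,0],"dr": [0,0,0]},{"travel": [0.15,0.9,0],"dr": [0,0,0]},{"travel": [0,0,0],"dr": [0,0,0]},{"travel": [0,0,0],"dr": [0,0,0]},{"travel": [0,0,0],"dr": [0,0,0]}]}}

```text
t: 9.03
ee_pos: [0.5991, -0.0371, 0.1303]
tcp_rot: [-0.0, 1.0, -0.001, -0.0]
force: [0.8, -0.4, 0.0]
width: 0.056
grip_force: 0.0
```

```bash
python3 - <<'E'
from h import *
p,d=eyes.get_image("scene");np.savez("scene2.npz",p=p,d=d)
c=cloud("scene",d);
for x,y in [(.543,.277),(.477,.229),(.6,-.038)]:
    m=(np.hypot(c[...,0]-x,c[...,1]-y)<.028)&(c[...,2]>.055)&(c[...,2]<.075);q=c[m];print(len(q),q.mean(0),q.max(0) )
cv2.imwrite("pics/c2.png",cv2.resize(cv2.cvtColor(p,cv2.COLOR_RGB2BGR)[130:270,220:460],(720,420),interpolation=cv2.INTER_CUBIC))
E
```

```text
95 [0.5470249  0.27570666 0.06447079] [0.55731141 0.29125831 0.06886669]
84 [0.48111687 0.22782906 0.06363984] [0.49128209 0.24250257 0.06867562]
98 [ 0.60336615 -0.03998067  0.06214952] [ 0.61405535 -0.02672386  0.06544898]
```

View pics/c2.png

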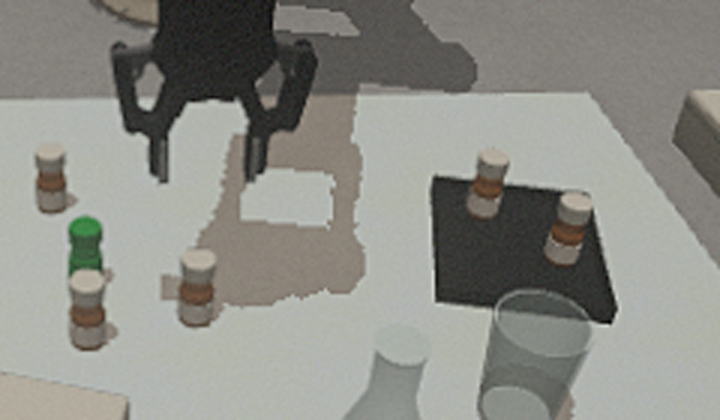

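Two vials stand upright in the tray, at px (490,185) and (570,230) in the crop. The open gripper is over vial B, at (198,290).

Call:
{"name": "move_arm", "arguments": {"steps": [{"travel": [0,0,0.6],"dr": [0,0,0]},{"travel": [0,0,0.8],"dr": [0,0,0]},{"travel": [0,0,0.8],"dr": [0,0,0]},{"travel": [0,0,0.8],"dr": [0,0,0]},{"travel": [0,0,0.7],"dr": [0,0,0]},{"travel": [0,0,0.5],"dr": [0,0,0]},{"travel": [0,0,0],"dr": [0,0,0]},{"travel": [0,0,0],"dr": [0,0,0]},{"travel": [0,0,0],"dr": [0,0,0]}]}}

```text
t: 9.83
ee_pos: [0.5998, -0.0369, 0.0261]
tcp_rot: [0.0, 1.0, -0.0, 0.001]
force: [0.5, -0.4, 0.5]
width: 0.0559
grip_force: 0.0
```

Call:
{"name": "move_arm", "arguments": {"steps": [{"travel": [0,0,0],"dr": [0,0,0]},{"travel": [0,0,0],"dr": [0,0,0]},{"travel": [0,0,0],"dr": [0,0,0]},{"travel": [0,0,0],"dr": [0,0,0]},{"travel": [0,0,0],"dr": [0,0,0]},{"travel": [0,0,0],"dr": [0,0,0]},{"travel": [0,0,0],"dr": [0,0,0]},{"travel": [0,0,0],"dr": [0,0,0]}], "hand": 15}}

```text
t: 10.5
ee_pos: [0.5999, -0.0376, 0.0261]
tcp_rot: [0.0, 1.0, -0.001, 0.001]
force: [-1.1, 0.1, 5.3]
width: 0.0266
grip_force: 29.4
```

Call:
{"name": "move_arm", "arguments": {"steps": [{"travel": [0,0,-0.5],"dr": [0,0,0]},{"travel": [0,0,-1],"dr": [0,0,0]},{"travel": [0,0,-1],"dr": [0,0,0]},{"travel": [0,0,-1],"dr": [0,0,0]},{"travel": [0,0,-0.5],"dr": [0,0,0]},{"travel": [-0.1,-0.5,0],"dr": [0,0,0]},{"travel": [-0.15,-0.8,0],"dr": [0,0,0]},{"travel": [-0.15,-0.9,0],"dr": [0,0,0]},{"travel": [-0.15,-0.9,0],"dr": [0,0,0]},{"travel": [-0.15,-0.9,0],"dr": [0,0,0]},{"travel": [-0.15,-0.9,0],"dr": [0,0,0]},{"travel": [-0.15,-0.9,0],"dr": [0,0,0]}]}}

```text
t: 11.5
ee_pos: [0.5729, 0.1093, 0.1235]
tcp_rot: [-0.0, 1.0, -0.001, -0.001]
force: [-0.3, 0.1, -1.1]
width: 0.0265
grip_force: 29.6
```

Call:
{"name": "move_arm", "arguments": {"steps": [{"travel": [-0.15,-0.9,0],"dr": [0,0,0]},{"travel": [-0.15,-0.9,0],"dr": [0,0,0]},{"travel": [-0.15,-0.9,0],"dr": [0,0,0]},{"travel": [-0.15,-0.7,0],"dr": [0,0,0]},{"travel": [-0.1,-0.4,0],"dr": [0,0,0]},{"travel": [0,0,0],"dr": [0,0,0]},{"travel": [0,0,0],"dr": [0,0,0]},{"travel": [0,0,0],"dr": [0,0,0]}]}}

```text
t: 12.17
ee_pos: [0.557, 0.2018, 0.1246]
tcp_rot: [0.0, 1.0, -0.001, -0.0]
force: [-0.0, 0.9, 0.7]
width: 0.0265
grip_force: 29.6
```

Call:
{"name": "move_arm", "arguments": {"steps": [{"travel": [0,0,0.7],"dr": [0,0,0]},{"travel": [0,0,0.8],"dr": [0,0,0]},{"travel": [0,0,0.8],"dr": [0,0,0]},{"travel": [0,0,0.5],"dr": [0,0,0]},{"travel": [0,0,0.4],"dr": [0,0,0]},{"travel": [0,0,0.3],"dr": [0,0,0]},{"travel": [0,0,0.2],"dr": [0,0,0]},{"travel": [0,0,0.05],"dr": [0,0,0]},{"travel": [0,0,0],"dr": [0,0,0]},{"travel": [0,0,0],"dr": [0,0,0]}]}}

```text
t: 13.0
ee_pos: [0.5575, 0.2026, 0.0319]
tcp_rot: [-0.0, 1.0, -0.001, 0.001]
force: [-0.1, -0.5, -0.9]
width: 0.0265
grip_force: 29.6
```

Call:
{"name": "move_arm", "arguments": {"steps": [{"travel": [0,0,0.06],"dr": [0,0,0]},{"travel": [0,0,0],"dr": [0,0,0]},{"travel": [0,0,0],"dr": [0,0,0]}]}}

```text
t: 13.25
ee_pos: [0.5574, 0.2027, 0.0302]
tcp_rot: [-0.0, 1.0, -0.001, 0.001]
force: [0.8, -0.6, 0.2]
width: 0.0259
grip_force: 29.6
```

Call:
{"name": "move_arm", "arguments": {"steps": [{"travel": [0,0,0.03],"dr": [0,0,0]},{"travel": [0,0,0],"dr": [0,0,0]},{"travel": [0,0,0],"dr": [0,0,0]}]}}

```text
t: 13.5
ee_pos: [0.5575, 0.2027, 0.0301]
tcp_rot: [-0.0, 1.0, -0.001, 0.001]
force: [-1.6, -0.3, 6.5]
width: 0.0261
grip_force: 30.2
```

Call:
{"name": "move_arm", "arguments": {"steps": [{"travel": [0,0,0],"dr": [0,0,0]},{"travel": [0,0,0],"dr": [0,0,0]},{"travel": [0,0,0],"dr": [0,0,0]},{"travel": [0,0,0],"dr": [0,0,0]},{"travel": [0,0,-0.4],"dr": [0,0,0]},{"travel": [0,0,-0.8],"dr": [0,0,0]},{"travel": [0,0,-1],"dr": [0,0,0]},{"travel": [0,0,-1],"dr": [0,0,0]},{"travel": [0,0,-1],"dr": [0,0,0]},{"travel": [0,0,-1],"dr": [0,0,0]},{"travel": [0,0,-0.5],"dr": [0,0,0]},{"travel": [0,0,0],"dr": [0,0,0]}], "hand": 42}}

```text
t: 14.5
ee_pos: [0.5587, 0.203, 0.1758]
tcp_rot: [-0.001, 1.0, -0.001, 0.004]
force: [0.6, -0.3, -0.2]
width: 0.042
grip_force: 0.0
```

```bash
python3 - <<'E'
from h import *
C={}
for n in("scene","top"):
    p,d=eyes.get_image(n);np.savez(n+"3.npz",p=p,d=d);c=cloud(n,d);C[n]=(p,c)
    for x,y in [(.543,.277),(.477,.229),(.557,.203),(.449,-.152),(.623,-.122)]:
        m=(np.hypot(c[...,0]-x,c[...,1]-y)<.028)&(c[...,2]>.055)&(c[...,2]<.075);q=c[m];print(n,len(q),q.mean(0).round(4),q.max(0).round(4) if len(q) else 0)
    # lamp: head pixels
    m=(c[...,2]>.105)&(c[...,2]<.25)&(c[...,0]>.45)&(c[...,0]<.72)&(c[...,1]<-.25)&(c[...,1]>-.45)
    q=c[m];v,u=np.nonzero(m);print(n,"lamp px",u.min(),u.max(),v.min(),v.max(),len(q))
    mu=q.mean(0);U,S,V=np.linalg.svd(q-mu,full_matrices=False);print(" mean",mu,"axes",V.round(3).tolist(),S/len(q)**.5,q.min(0),q.max(0))
    m=(c[...,2]>.02)&(c[...,2]<.11)&(c[...,0]>.4)&(c[...,0]<.62)&(c[...,1]<-.25)&(c[...,1]>-.43);q=c[m];print(" sleeve",q.min(0),q.max(0),q.mean(0))
a=cv2.cvtColor(C["scene"][0],cv2.COLOR_RGB2BGR)
i1=cv2.resize(a[160:240,110:210],(400,320),interpolation=cv2.INTER_CUBIC)
b=cv2.cvtColor(C["top"][0],cv2.COLOR_RGB2BGR)
i2=cv2.resize(b[140:240,300:400],(400,400),interpolation=cv2.INTER_CUBIC)
o=np.zeros((400,800,3),np.uint8);o[:320,:400]=i1;o[:,400:]=i2
o2=cv2.resize(a[160:250,350:450],(222,200));cv2.imwrite("pics/c3.png",np.vstack([o,np.hstack([o2,np.zeros((200,578,3),np.uint8)])]))
E
```

```text
scene 99 [0.5476 0.2757 0.0644] [0.5584 0.29   0.0699]
scene 86 [0.481  0.2278 0.0636] [0.4905 0.2438 0.0682]
scene 106 [0.5627 0.2    0.0644] [0.5725 0.2137 0.0689]
scene 71 [ 0.4529 -0.152   0.062 ] [ 0.4645 -0.1406  0.0657]
scene 97 [ 0.6268 -0.1229  0.0616] [ 0.6371 -0.1112  0.0652]
scene lamp px 123 158 178 194 444
 mean [ 0.61175888 -0.35041142  0.15901313] axes [[-0.694, 0.282, -0.663], [0.122, 0.953, 0.278], [-0.71, -0.112, 0.695]] [0.03012748 0.01147632 0.00750856] [ 0.53484499 -0.38019136  0.10522713] [ 0.63559815 -0.33306293  0.18458531]
 sleeve [ 0.46268363 -0.36924452  0.02004409] [ 0.57235349 -0.32143739  0.10995664] [ 0.51591938 -0.33936961  0.05551656]
top 31 [0.5366 0.272  0.066 ] [0.5456 0.2834 0.0722]
top 88 [0.4769 0.2288 0.0664] [0.4882 0.2434 0.0708]
top 63 [0.5574 0.1986 0.0658] [0.571  0.211  0.0705]
top 79 [ 0.4486 -0.1521  0.0634] [ 0.4607 -0.1391  0.0681]
top 78 [ 0.6223 -0.1221  0.0632] [ 0.6344 -0.1089  0.067 ]
top lamp px 342 366 153 199 756
 mean [ 0.58403294 -0.35255924  0.15182054] axes [[-0.775, 0.079, -0.626], [0.21, 0.968, -0.138], [-0.595, 0.239, 0.767]] [0.03616099 0.01164915 0.0054428 ] [ 0.52544709 -0.37808007  0.1050491 ] [ 0.63470113 -0.33207878  0.18684918]
 sleeve [ 0.45374207 -0.36801703  0.02218369] [ 0.55391747 -0.32116331  0.10997286] [ 0.49645904 -0.34214023  0.07468526]
```

View pics/c3.png

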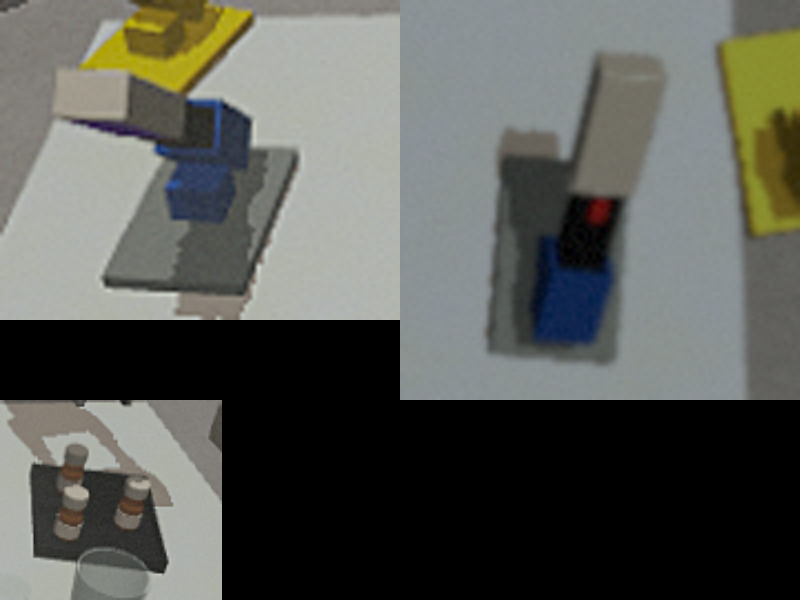

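Bottom left: three vials stand upright in the tray. Right: the lamp is untouched in the blue holder. Next I fit the lamp's box model to both depth clouds.

```bash
cat > fit.py <<'E'
from h import *
from scipy.optimize import least_squares
from scipy.spatial.transform import Rotation as Ro
def sdf(p,lo,hi):
    c=(lo+hi)/2;q=abs(p-c)-(hi-lo)/2
    return np.linalg.norm(np.maximum(q,0),axis=1)+np.minimum(q.max(1),0)
H=[np.array([[-.09,-.015,-.012],[.03,.015,.012]]),np.array([[.03,-.02,-.013],[.12,.02,.013]])]
def res(v,Q):
    R=Ro.from_euler('ZYX',v[3:6]);L=R.inv().apply(Q-v[:3])
    return np.minimum(sdf(L,*H[0]),sdf(L,*H[1]))
E
python3 - <<'E'
from fit import *
Qs=[]
for n in("scene","top"):
    z=np.load(n+"3.npz");c=cloud(n,z['d']);m=(c[...,2]>.112)&(c[...,2]<.25)&(c[...,0]>.45)&(c[...,0]<.72)&(c[...,1]<-.25)&(c[...,1]>-.45)
    # drop edge-mixed points
    e=cv2.morphologyEx(z['d'],cv2.MORPH_GRADIENT,np.ones((3,3)));m&=(e<.02);Qs.append(c[m])
for Q in Qs+[np.vstack(Qs)]:
    f=least_squares(res,[.53,-.345,.097,-.2,-.785,0],args=(Q,),loss='soft_l1',f_scale=.002)
    v=f.x;print(len(Q),v[:3].round(4),np.degrees(v[3:]).round(1),"med|r|",np.median(abs(res(v,Q))))
z=np.load("top3.npz");c=cloud("top",z['d']);p=z['p'].astype(int)
z0=np.load("scene3.npz")
E
```

```text
288 [ 0.5378 -0.3525  0.0945] [ -4.3 -40.2  -0.7] med|r| 0.0006336315339654647
571 [ 0.5368 -0.3514  0.0967] [ -5.7 -41.5  -0.5] med|r| 0.0007911598961244659
859 [ 0.5364 -0.3521  0.0964] [ -4.4 -41.5  -1.3] med|r| 0.0007687547035254098
```

```bash
python3 - <<'E'
from fit import *
Qs=[]
for n in("scene","top"):
    z=np.load(n+"3.npz");c=cloud(n,z['d']);m=(c[...,2]>.112)&(c[...,2]<.25)&(c[...,0]>.45)&(c[...,0]<.72)&(c[...,1]<-.25)&(c[...,1]>-.45)
    e=cv2.morphologyEx(z['d'],cv2.MORPH_GRADIENT,np.ones((3,3)));m&=(e<.02);Qs.append(c[m]-[0,0,.002])
for Q in Qs+[np.vstack(Qs)]:
  for fx in((.097,),()):
    g=lambda w:res(np.r_[w[:3] if not fx else [w[0],w[1],.097],w[3],-np.pi/4,0],Q)
    w=least_squares(g,[.53,-.345,.097,-.1],loss='soft_l1',f_scale=.002).x;print(w[:3].round(4),np.degrees(w[3]).round(1),np.median(abs(g(w))))
# foot edges on plane from top view & scene (crop px -> image px), approx foot top z 0.012
def onplane(n,uv,z):
    K,D,R,t=cam(n);a=und(n,uv);r=np.c_[a,np.ones(len(a))]@R;o=-R.T@t
    return o+r*((z-o[2])/r[:,2])[:,None]
X=onplane("top",np.array([(501,170),(490,350),(613,360)])*.25+[200,140.],.012);print(X);d=X[0]-X[1];print("foot yaw",np.degrees(np.arctan2(d[1],d[0])))
Y=onplane("scene",np.array([(105,280),(298,150),(243,290)])*.25+[110,160.],.012);print(Y);d=Y[2]-Y[1];print("yaw",np.degrees(np.arctan2(d[1],d[0])))
E
```

```text
[ 0.5375 -0.3507  0.0173] -5.9 0.0019197122420376257
[ 0.5402 -0.3524  0.09  ] -4.5 0.000677137666334324
[ 0.5454 -0.3453  0.1111] -4.4 0.0018944291411872663
[ 0.5403 -0.3438  0.0914] -6.6 0.0013528488890141854
[ 0.5437 -0.3518 -0.5461] -6.0 0.001964418570885581
[ 0.5393 -0.352   0.0911] -5.0 0.0010632610414421564
[[ 0.57529453 -0.30880051  0.012     ]
 [ 0.4498278  -0.29714079  0.012     ]
 [ 0.44035747 -0.38328616  0.012     ]]
foot yaw -5.309293542708432
[[ 0.58417174 -0.39372344  0.012     ]
 [ 0.45453409 -0.29359168  0.012     ]
 [ 0.594578   -0.30791751  0.012     ]]
yaw -5.840768334236706
```

Call:
{"name": "move_arm", "arguments": {"steps": [{"travel": [0,0.5,-0.5],"dr": [0,0,0]},{"travel": [-0.2,0.9,-0.5],"dr": [0,0,0]},{"travel": [-0.2,0.9,0],"dr": [0,0,0]},{"travel": [-0.2,0.9,0],"dr": [0,0,0]},{"travel": [-0.2,0.9,0],"dr": [0,0,0]},{"travel": [-0.2,0.9,0],"dr": [0,0,0]},{"travel": [-0.2,0.9,0],"dr": [0,0,0]},{"travel": [-0.2,0.9,0],"dr": [0,0,0]},{"travel": [-0.2,0.9,0],"dr": [0,0,0]},{"travel": [-0.2,0.9,0],"dr": [0,0,0]},{"travel": [-0.2,0.9,0],"dr": [0,0,0]},{"travel": [-0.2,0.9,0],"dr": [0,0,0]}], "hand": 56}}

```text
t: 15.6
ee_pos: [0.5005, -0.0591, 0.1961]
tcp_rot: [-0.0, 1.0, -0.001, -0.001]
force: [0.6, -0.8, 0.2]
width: 0.0557
grip_force: 0.0
```

Call:
{"name": "move_arm", "arguments": {"steps": [{"travel": [-0.2,0.9,0],"dr": [0,0,0]},{"travel": [-0.2,0.9,0],"dr": [0,0,0]},{"travel": [-0.2,0.9,0],"dr": [0,0,0]},{"travel": [-0.2,0.9,0],"dr": [0,0,0]},{"travel": [-0.2,0.9,0],"dr": [0,0,0]},{"travel": [-0.2,0.9,0],"dr": [0,0,0]},{"travel": [-0.2,0.9,0],"dr": [0,0,0]},{"travel": [0,0.9,0],"dr": [0,0,0]},{"travel": [0,0.9,0],"dr": [0,0,0]},{"travel": [0,0.9,0],"dr": [0,0,0]},{"travel": [0,0.9,0],"dr": [0,0,0]},{"travel": [0,0.9,0],"dr": [0,0,0]}]}}

```text
t: 16.6
ee_pos: [0.4651, -0.3287, 0.1959]
tcp_rot: [-0.001, 1.0, -0.001, -0.001]
force: [0.4, 0.0, 0.4]
width: 0.056
grip_force: 0.0
```

Call:
{"name": "move_arm", "arguments": {"steps": [{"travel": [0,0.3,0],"dr": [0,0,0.9]},{"travel": [0,0,0],"dr": [0,0.85,0]},{"travel": [0,0,0],"dr": [0,1,0]},{"travel": [0,0,0],"dr": [0,1,0]},{"travel": [0,0,0],"dr": [0,1,0]},{"travel": [0,0,0],"dr": [0,1,0]},{"travel": [0,0,0],"dr": [0,1,0]},{"travel": [0,0,0],"dr": [0,1,0]},{"travel": [0,0,0],"dr": [0,1,0]},{"travel": [0,0,0],"dr": [0,0,0]},{"travel": [0,0,0],"dr": [0,0,0]},{"travel": [0,0,0],"dr": [0,0,0]}]}}

```text
t: 17.6
ee_pos: [0.467, -0.3335, 0.196]
tcp_rot: [0.013, 0.933, -0.041, 0.357]
force: [0.4, 0.6, 0.3]
width: 0.0562
grip_force: 0.0
```

```bash
cat > go.py <<'E'
import sys,numpy as np
from plant import state
from scipy.spatial.transform import Rotation as Ro
s=state();q=s['tcp_rot'];R=Ro.from_quat(np.r_[q[1:],q[0]]);print(s['t'],s['ee_pos'].round(4),s['qpos'].round(3));print(R.as_matrix().round(3))
if len(sys.argv)>3: print("units",(R.inv().apply(np.float64(sys.argv[1:4])-s['ee_pos'])/.025).round(2))
E
python3 go.py .548 -.352 .083
```

```text
17.6 [ 0.467  -0.3335  0.196 ] [-1.074  0.282  1.986  1.027  0.712 -0.171]
[[ 0.742 -0.086  0.665]
 [-0.068 -0.996 -0.053]
 [ 0.667 -0.006 -0.745]]
units [-0.56  0.49  5.56]
```

Call:
{"name": "move_arm", "arguments": {"steps": [{"travel": [0,0.2,0],"dr": [0,0.55,0]},{"travel": [-0.3,0.2,0],"dr": [0,0,0]},{"travel": [0,0,0.5],"dr": [0,0,0]},{"travel": [0,0,0.5],"dr": [0,0,0]},{"travel": [0,0,0],"dr": [0,0,0]},{"travel": [0,0,0],"dr": [0,0,0]},{"travel": [0,0,0],"dr": [0,0,0]}]}}

```text
t: 18.18
ee_pos: [0.4791, -0.3437, 0.1735]
tcp_rot: [0.014, 0.923, -0.04, 0.383]
force: [-1.2, 0.1, -0.5]
width: 0.0558
grip_force: 0.0
```

```bash
python3 go.py .548 -.352 .083; python3 - <<'E'
from h import *
i=[]
for n,(u,v,w,h) in dict(scene=(90,120,150,120),top=(290,130,150,120)).items():
    p,d=eyes.get_image(n);i.append(cv2.resize(cv2.cvtColor(p,cv2.COLOR_RGB2BGR)[v:v+h,u:u+w],(400,320),interpolation=cv2.INTER_CUBIC))
cv2.imwrite("pics/c4.png",np.hstack(i))
E
```

```text
18.1833 [ 0.4791 -0.3437  0.1735] [-1.087  0.354  2.01   1.209  0.695 -0.376]
[[ 0.703 -0.084  0.706]
 [-0.063 -0.996 -0.056]
 [ 0.708 -0.005 -0.706]]
units [-0.6   0.12  4.52]
```

View pics/c4.png

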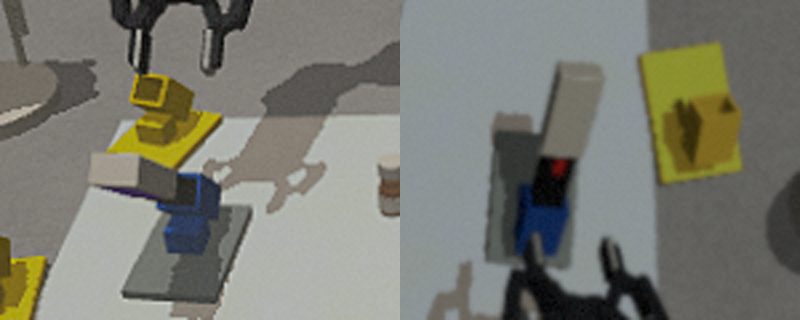

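The fingers are straddling above the lamp's line in both views. I check the alignment numerically by comparing projections with the pixels.

```bash
python3 - <<'E'
from h import *
print("tcp top",proj("top",[.4791,-.3437,.1735]),"seen 354.9 221.9; scene",proj("scene",[.4791,-.3437,.1735]),"seen",90+175*.375,120+72*.375)
O=np.array([.535,-.351,.0965]);a=np.array([.704,-.065,.707]);zl=np.array([-.704,.065,.707])
for s,h,w in((.0,.012,"origin top"),(.12,.013,"head end mid"),(.03,.013,"head start mid")):
    print(w,"top",((proj("top",O+a*s+zl*h)-[290,130])/.375+[400,0]).round(0),"scene",((proj("scene",O+a*s+zl*h)-[90,120])/.375).round(0))
E
```

```text
tcp top [[352.92007949 218.20867312]] seen 354.9 221.9; scene [[154.4919681  149.13511508]] seen 155.625 147.0
origin top top [[555. 183.]] scene [[166. 171.]]
head end mid top [[583.  84.]] scene [[116. 140.]]
head start mid top [[562. 161.]] scene [[155. 164.]]
```

Call:
{"name": "move_arm", "arguments": {"steps": [{"travel": [-0.3,0.1,0.3],"dr": [0,0,0]},{"travel": [-0.25,0,0.6],"dr": [0,0,0]},{"travel": [0,0,0.6],"dr": [0,0,0]},{"travel": [0,0,0.6],"dr": [0,0,0]},{"travel": [0,0,0.6],"dr": [0,0,0]},{"travel": [0,0,0.5],"dr": [0,0,0]},{"travel": [0,0,0.5],"dr": [0,0,0]},{"travel": [0,0,0.4],"dr": [0,0,0]},{"travel": [0,0,0.4],"dr": [0,0,0]},{"travel": [0,0,0],"dr": [0,0,0]},{"travel": [0,0,0],"dr": [0,0,0]},{"travel": [0,0,0],"dr": [0,0,0]}]}}

```text
t: 19.28
ee_pos: [0.5481, -0.3518, 0.0841]
tcp_rot: [0.014, 0.923, -0.04, 0.383]
force: [1.5, -0.6, -0.4]
width: 0.0558
grip_force: 0.0
```

```bash
python3 go.py .5495 -.352 .084; python3 - <<'E'
from h import *
i=[]
for n,(u,v,w,h) in dict(scene=(90,120,150,120),top=(290,130,150,120)).items():
    p,d=eyes.get_image(n);i.append(cv2.resize(cv2.cvtColor(p,cv2.COLOR_RGB2BGR)[v:v+h,u:u+w],(400,320),interpolation=cv2.INTER_CUBIC))
cv2.imwrite("pics/c5.png",np.hstack(i))
E
```

```text
19.2833 [ 0.5481 -0.3518  0.0841] [-0.961  0.591  1.942  1.508  0.579 -0.625]
[[ 0.703 -0.085  0.706]
 [-0.064 -0.996 -0.056]
 [ 0.708 -0.006 -0.706]]
units [0.03 0.   0.04]
```

View pics/c5.png

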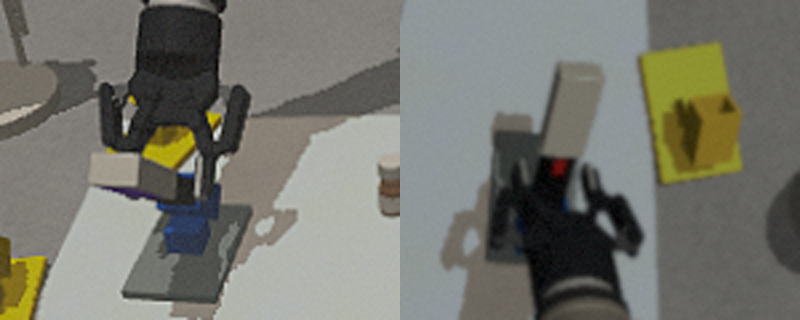

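The fingers straddle the black handle (top view: fingers at 518 and 590, handle at 553), so I close.

Call:
{"name": "move_arm", "arguments": {"steps": [{"travel": [0,0,0],"dr": [0,0,0]},{"travel": [0,0,0],"dr": [0,0,0]},{"travel": [0,0,0],"dr": [0,0,0]},{"travel": [0,0,0],"dr": [0,0,0]},{"travel": [0,0,0],"dr": [0,0,0]},{"travel": [0,0,0],"dr": [0,0,0]},{"travel": [0,0,0],"dr": [0,0,0]},{"travel": [0,0,0],"dr": [0,0,0]}], "hand": 10, "grip_force": 60}}

```text
t: 20.05
ee_pos: [0.5481, -0.3519, 0.0843]
tcp_rot: [0.014, 0.923, -0.041, 0.383]
force: [-5.2, 0.4, 5.3]
width: 0.0292
grip_force: 58.5
```

Gripped at about 30 mm width. I draw it along the tool x axis.

Call:
{"name": "move_arm", "arguments": {"steps": [{"travel": [0.2,0,0],"dr": [0,0,0]},{"travel": [0.3,0,0],"dr": [0,0,0]},{"travel": [0.4,0,0],"dr": [0,0,0]},{"travel": [0.4,0,0],"dr": [0,0,0]},{"travel": [0.4,0,0],"dr": [0,0,0]},{"travel": [0,0,0],"dr": [0,0,0]}]}}

```text
t: 20.55
ee_pos: [0.5792, -0.3549, 0.1151]
tcp_rot: [0.014, 0.922, -0.04, 0.384]
force: [-0.3, -0.5, -1.9]
width: 0.0293
grip_force: 59.2
```

Call:
{"name": "move_arm", "arguments": {"steps": [{"travel": [0.5,0,0],"dr": [0,0,0]},{"travel": [0.5,0,0],"dr": [0,0,0]},{"travel": [0.5,0,0],"dr": [0,0,0]},{"travel": [0.5,0,0],"dr": [0,0,0]},{"travel": [0.5,0,0],"dr": [0,0,0]},{"travel": [0.5,0,0],"dr": [0,0,0]},{"travel": [0.4,0,0],"dr": [0,0,0]},{"travel": [0.4,0,0],"dr": [0,0,0]},{"travel": [0,0,0],"dr": [0,0,0]},{"travel": [0,0,0],"dr": [0,0,0]}]}}

```text
t: 21.38
ee_pos: [0.6446, -0.3602, 0.1804]
tcp_rot: [0.013, 0.923, -0.04, 0.383]
force: [-0.2, -0.9, -2.4]
width: 0.0288
grip_force: 59.2
```

```bash
python3 go.py
```

```text
21.3833 [ 0.6446 -0.3602  0.1804] [-0.821  0.531  1.656  1.049  0.585  0.036]
[[ 0.704 -0.084  0.706]
 [-0.064 -0.996 -0.056]
 [ 0.708 -0.006 -0.706]]
```

Call:
{"name": "move_arm", "arguments": {"steps": [{"travel": [0,0,-0.4],"dr": [0,0,0]},{"travel": [0,0,-0.8],"dr": [0,0,0]},{"travel": [0,0,-0.8],"dr": [0,0,0]},{"travel": [0,0,-0.8],"dr": [0,0,0]},{"travel": [0,0,-0.6],"dr": [0,0,0]},{"travel": [0,0,-0.2],"dr": [0,-0.5,0]},{"travel": [0,0,0],"dr": [0,-0.9,0]},{"travel": [0,0,0],"dr": [0,-0.9,0]},{"travel": [0,0,0],"dr": [0,-0.9,0]},{"travel": [0,0,0],"dr": [0,-0.9,0]},{"travel": [0,0,0],"dr": [0,-0.9,0]},{"travel": [0,0,0],"dr": [0,-0.9,0]}]}}

```text
t: 22.38
ee_pos: [0.58, -0.3556, 0.2451]
tcp_rot: [0.001, 0.994, -0.043, 0.096]
force: [0.9, 0.5, -2.2]
width: 0.0292
grip_force: 59.2
```

Call:
{"name": "move_arm", "arguments": {"steps": [{"travel": [0,0,0],"dr": [0,-0.9,0]},{"travel": [0,0,0],"dr": [0,-0.7,0]},{"travel": [0,0,0],"dr": [0,0,0]},{"travel": [0,0,0],"dr": [0,0,0]},{"travel": [0,0,0],"dr": [0,0,0]}]}}

```text
t: 22.8
ee_pos: [0.5806, -0.3554, 0.244]
tcp_rot: [-0.003, 0.999, -0.043, 0.019]
force: [-1.2, 0.5, -1.7]
width: 0.0292
grip_force: 59.3
```

```bash
python3 go.py .449 .243 .2
```

```text
22.8 [ 0.5806 -0.3554  0.244 ] [-0.674  0.616  1.041  0.027  1.457  0.979]
[[ 0.996 -0.085  0.039]
 [-0.085 -0.996  0.004]
 [ 0.038 -0.007 -0.999]]
units [ -7.35 -23.39   1.65]
```

Call:
{"name": "move_arm", "arguments": {"steps": [{"travel": [0,0,0],"dr": [0,-0.38,-0.85]},{"travel": [-0.1,-0.4,0],"dr": [0,0,0]},{"travel": [-0.2,-0.8,0],"dr": [0,0,0]},{"travel": [-0.2,-0.9,0],"dr": [0,0,0]},{"travel": [-0.2,-0.9,0],"dr": [0,0,0]},{"travel": [-0.2,-0.9,0],"dr": [0,0,0]},{"travel": [-0.2,-0.9,0],"dr": [0,0,0]},{"travel": [-0.2,-0.9,0],"dr": [0,0,0]},{"travel": [-0.2,-0.9,0],"dr": [0,0,0]},{"travel": [-0.2,-0.9,0],"dr": [0,0,0]},{"travel": [-0.2,-0.9,0],"dr": [0,0,0]},{"travel": [-0.2,-0.9,0],"dr": [0,0,0]}]}}

```text
t: 23.8
ee_pos: [0.5274, -0.1221, 0.246]
tcp_rot: [-0.002, 1.0, -0.001, 0.001]
force: [-0.4, -0.1, -2.2]
width: 0.0294
grip_force: 59.4
```

Call:
{"name": "move_arm", "arguments": {"steps": [{"travel": [-0.2,-0.9,0],"dr": [0,0,0]},{"travel": [-0.2,-0.9,0],"dr": [0,0,0]},{"travel": [-0.2,-0.9,0],"dr": [0,0,0]},{"travel": [-0.2,-0.9,0],"dr": [0,0,0]},{"travel": [-0.2,-0.9,0],"dr": [0,0,0]},{"travel": [-0.2,-0.9,0],"dr": [0,0,0]},{"travel": [-0.2,-0.9,0],"dr": [0,0,0]},{"travel": [-0.2,-0.9,0],"dr": [0,0,0]},{"travel": [-0.2,-0.9,0],"dr": [0,0,0]},{"travel": [-0.2,-0.9,0],"dr": [0,0,0]},{"travel": [-0.2,-0.9,0],"dr": [0,0,0]},{"travel": [-0.2,-0.9,0],"dr": [0,0,0]}]}}

```text
t: 24.8
ee_pos: [0.4677, 0.1474, 0.2471]
tcp_rot: [-0.003, 1.0, -0.001, 0.001]
force: [0.1, 0.1, -1.4]
width: 0.029
grip_force: 59.4
```

```bash
python3 go.py .449 .243 .155
```

```text
24.8 [0.4677 0.1474 0.2471] [0.146 0.264 1.591 0.005 1.284 1.716]
[[ 1.    -0.001  0.002]
 [-0.001 -1.     0.006]
 [ 0.002 -0.006 -1.   ]]
units [-0.76 -3.8   3.7 ]
```

Call:
{"name": "move_arm", "arguments": {"steps": [{"travel": [-0.2,-0.8,0],"dr": [0,0,0]},{"travel": [-0.2,-0.8,0],"dr": [0,0,0]},{"travel": [-0.2,-0.8,0],"dr": [0,0,0]},{"travel": [-0.1,-0.7,0],"dr": [0,0,0]},{"travel": [0,-0.5,0.4],"dr": [0,0,0]},{"travel": [0,0,0.7],"dr": [0,0,0]},{"travel": [0,0,0.7],"dr": [0,0,0]},{"travel": [0,0,0.7],"dr": [0,0,0]},{"travel": [0,0,0.6],"dr": [0,0,0]},{"travel": [0,0,0.3],"dr": [0,0,0]},{"travel": [0,0,0],"dr": [0,0,0]},{"travel": [0,0,0],"dr": [0,0,0]}]}}

```text
t: 25.8
ee_pos: [0.4515, 0.237, 0.1622]
tcp_rot: [-0.002, 1.0, -0.0, 0.0]
force: [-0.2, -0.4, -2.1]
width: 0.0291
grip_force: 59.5
```

```bash
python3 go.py .449 .243 .155; python3 - <<'E'
from fit import *
i=[];Q=[]
for n in("scene","top"):
    p,d=eyes.get_image(n);c=cloud(n,d);a=cv2.cvtColor(p,cv2.COLOR_RGB2BGR)
    i.append(cv2.resize(a[130:270,320:480] if n=="scene" else a[120:260,60:220],(400,350),interpolation=cv2.INTER_CUBIC))
    m=(p.min(2)>60)&(c[...,2]>.13)&(c[...,2]<.21)&(c[...,0]>.46)&(c[...,0]<.62)&(abs(c[...,1]-.243)<.05);e=cv2.morphologyEx(d,cv2.MORPH_GRADIENT,np.ones((3,3)));m&=e<.02;Q.append(c[m])
cv2.imwrite("pics/c6.png",np.hstack(i));Q=np.vstack(Q);print(len(Q),Q.min(0),Q.max(0))
f=least_squares(res,[.449,.243,.174,0,0,0],args=(Q,),loss='soft_l1',f_scale=.002).x
print("lamp",f.round(3),"window",f[:3]+Ro.from_euler('ZYX',f[3:]).apply([.0775,0,-.013]))
E
```

```text
25.8 [0.4515 0.237  0.1622] [0.33  0.382 1.671 0.005 1.087 1.9  ]
[[ 1.    -0.001  0.   ]
 [-0.001 -1.     0.004]
 [ 0.    -0.004 -1.   ]]
units [-0.1  -0.24  0.29]
1098 [0.46011505 0.2135384  0.15995652] [0.57451578 0.25752241 0.20179132]
lamp [ 0.451  0.236  0.178 -0.001  0.057 -0.018] window [0.52784821 0.23536505 0.16062834]
```

View pics/c6.png

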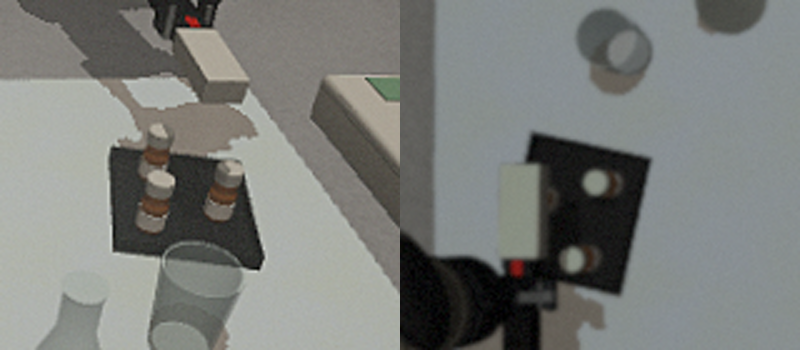

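The three vials stand upright in the tray. The lamp is held level over it with its switch up, and the window is measured at about (0.528,0.235,0.161). I make a small trim and settle.

Call:
{"name": "move_arm", "arguments": {"steps": [{"travel": [0,-0.25,0],"dr": [0,0.4,0]},{"travel": [0,0,0],"dr": [0,0,0]},{"travel": [0,0,0],"dr": [0,0,0]},{"travel": [0,0,0],"dr": [0,0,0]},{"travel": [0,0,0],"dr": [0,0,0]},{"travel": [0,0,0],"dr": [0,0,0]},{"travel": [0,0,0],"dr": [0,0,0]},{"travel": [0,0,0],"dr": [0,0,0]},{"travel": [0,0,0],"dr": [0,0,0]},{"travel": [0,0,0],"dr": [0,0,0]},{"travel": [0,0,0],"dr": [0,0,0]},{"travel": [0,0,0],"dr": [0,0,0]}]}}

```text
t: 26.9
ee_pos: [0.4515, 0.2436, 0.1621]
tcp_rot: [-0.002, 1.0, -0.0, 0.02]
force: [-0.4, -0.2, -0.9]
width: 0.0291
grip_force: 59.5
```

```bash
python3 -c "
from plant import state,close_job
s=state();print(s['ee_pos'],s['grip_force'],abs(s['joint_vel']).max());print(close_job())"
```

```text
[0.45153676 0.24363883 0.16209546] 59.51602756977081 0.0012135660569889684
the job is handed in; nothing more can be done
None
```

I handed the job in at about 27 s, but no verdict came back: three vials stand upright in the tray, and the lamp is held still and level above it, window down, about 16 cm above the bench and within about 1 cm of the tray's middle.

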